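# Weigh two tea caddies by hand and save the full one from the wash

### The arm

A 6-joint arm with a two-finger parallel gripper is mounted at the origin on a cart in front of the work surface, level with it; the furniture and walls round the work are solid. World frame = base frame: x ahead of the robot, y to its left, z up, the work surface at z = 0. Lengths are in mm, angles in rad, forces in N, time in s.
With the tool pointing down it reaches from about 350 to 975 mm from the base axis. Payload 17.4 kg.
Tool frame: the origin (TCP) lies between the finger pads; the fingertips stand 14 mm ahead of it and the grasp point (between the pads) lies 5 mm behind it (manip.tip_reach is the distance from the TCP to the fingertips, in mm); z points along the fingers, y is the line along which they close (so a half turn about z gives the same grasp; the last joint's range is limited). The gripper opens to 85 mm and grips with 20 to 120 N. Pads are 22 mm wide; open, the fingers measure 114 mm over their backs; the gripper's body (76 mm by 85 mm) begins 54 mm behind the grasp point. The pads swing forward as they close: fully open they stand 13 mm farther back than shut.
Start: joints at [1.076, 0.116, 1.442, -0, 1.584, -0.038], TCP at [297.736, 605.793, 245.303] pointing down, gripper open.
Joint ranges: [-2.83, 2.83], [-0.83, 2.19], [0.07, 2.5], [-1.14, 4.28], [0.01, 3], [-2.97, 2.97]. Speed limits (rad/s): [1.89, 1.89, 2.22, 3.14, 3.14, 3.14].

### API

Orientations are given as a 3x3 rotation matrix whose columns are the frame's x, y, z axes.
In Python, from station import manip gives the robot as it stands. The module is installed in compiled form; this text tells all that it offers.
- The arm moves only by the shell command python3 -m inch 'ROWS'. ROWS is JSON, a list that holds one entry, the list of rows, each a list of 7 numbers: the turn, a rotation vector about the world's x, y, z in rad, then the shift along the world's x, y, z in cm, then the finger opening in cm, from 0 to 8.54. A call has 1 to 10 rows; each row is the pose to reach, as a shift and turn from the pose commanded when the call began; what a row does not reach only later rows make up. A row lasts 1/8 s, in which the tool goes at most 62.5 mm and 10.7 degrees, less where a joint would pass 70% of its speed; a pose out of reach is approached as far as the arm can. A call with a gripper value outside its range is refused whole. The fingers move at their own pace and stop on an object; the grip force is fixed at half the most. Time passes only in rows, so rows that repeat a pose let the fingers close. It gives the time, the measured TCP pose, the force, the opening and the grip force at its end, in the units of the state.
- manip.read_state(): the state, without advancing time (a new reading comes with each control period).
- manip.camera(name): name is "scene" or "top" or "wrist"; returns (picture, depth): 480x640x3 uint8, red, green, blue; 480x640 float32, mm along the optical axis (not along the pixel's ray), 0 where there is no reading.
- manip.calibration(name): a dict with "fov_y" (degrees; the focal length in pixels is half the picture's height over the tangent of half this angle, whatever the lens; pixels are square), "cx", "cy" (the principal point, pixels), "view" (4x4, takes a point from world to camera coordinates); the wrist camera has in their place "mount" (4x4, takes a point from camera to tool coordinates, whose origin is the TCP and whose axes are the flange's). Camera axes: x right, y down, z forward; pixel columns grow to the right and rows downward; lengths in mm; the calibration is good to about 2 mm. The wrist camera is an equidistant fisheye: a pixel r from the principal point sees the ray r / f radians off the axis. A picture is of the moment at which its call begins: read the wrist's pose just before it. calibration takes no time and is no camera call.
- manip.close_job(): hands the job in; it is judged then, once.
The state is a dict: "clock": time; "q": joint angles; "qd": joint speeds; "joint_torque": joint torques, N m; "ee_pos": TCP position; "tcp_rot": TCP orientation; "contact_force": force on the tool from outside, world axes, zero at the start; "moment": the same for the moment, N m; "width": opening from 0.0 (shut) to 1.0 (fully open); "gripper_force": force on a finger pad.
Only numpy, scipy, OpenCV 4.12 (cv2) and the standard library are available. Lean on these libraries where they do the work, as an engineer would, in place of code of your own. Each camera call takes 0.05 s, during which the arm holds its last target. There are 200 camera calls.

### The job

Two identical closed tea caddies stand in the sink; one is still full, the other is empty. Lift the left one about six centimetres to feel its weight and put it back down upright on the sink floor, then lift the right one in the same way, and stand the heavier caddy upright on the middle of the steel draining stand. The empty caddy stays standing upright on the sink floor, and the pepper shaker must not be disturbed.

Things in the scene. Friction and masses are not known exactly. Their poses are not given: they have to be found in the camera images.
- caddy_left: the caddy on the robot's left (greater y) at the start: closed square green tin with a yellow brass lid and a cream band, 54 x 54 mm and 115 mm tall, the lid being its top 24 mm; origin at the centre of its underside, z up, x and y square to its sides. It looks just like the other caddy. The empty caddy weighs about 0.15 kg (0.13 to 0.18), the full one about 0.44 kg (0.38 to 0.51); which is which changes. The lid does not come off; the contents may shift a few mm inside.
- caddy_right: the caddy on the robot's right (smaller y) at the start, identical to caddy_left in looks and size; origin at the centre of its underside
- stand: fixed square draining stand of steel slats on four short legs, 130 x 130 mm, its flat slatted top 45 mm above the sink floor; origin on the sink floor under its centre, x and y along its sides
- pepper: bystander: round steel and glass shaker, 44 mm across, 89 mm tall, standing at the far left of the sink; origin at the centre of its underside

How it is judged:
By the outcome, as a careful person would: the job done as asked, in the order asked, and still so for the second after the job is handed in, with the robot touching nothing.
It also fails if it takes over 72 s, if anything falls off the work surface, if the arm or the gripper's body presses on something with over 40 N, if the wrist force passes 120 N, or if a joint passes its speed limit or range.

## Working session

There is one attempt and no reset: what is moved stays moved. The work goes in short steps, Python scripts to look and compute and a shell command to move; the robot and the scene stay as the last step left them, time stands still between calls to the robot, and variables do not carry over. Pictures are saved under pics/ and viewed, at most 10 in all, crops included, and the job is handed in when it is done.

```bash
mkdir -p pics
python3 - <<'E'
from station import manip
import numpy as np,cv2
s=manip.read_state();print(s)
for n in("scene","top"):
    p,d=manip.camera(n);np.savez(f"{n}.npz",p=p,d=d);cv2.imwrite(f"pics/{n}.png",p[:,:,::-1]);c=manip.calibration(n);print(c)
E
```

```text
{'clock': 0.0, 'q': array([ 1.07619795e+00,  1.16488844e-01,  1.44227526e+00,  1.44004907e-05,
        1.58405059e+00, -3.78135190e-02]), 'qd': array([ 0.00041939,  0.00186686, -0.00116442,  0.0010343 ,  0.00090406,
        0.00101975]), 'joint_torque': array([ 8.56954539e-04, -7.31977558e+01, -6.32494497e+01, -1.59106401e-05,
        6.25606699e-03, -2.87323428e-05]), 'ee_pos': array([297.64051722, 605.62098045, 244.55404755]), 'tcp_rot': array([[-8.97475282e-01,  4.41064357e-01, -5.92749322e-04],
       [ 4.41064751e-01,  8.97474648e-01, -1.06875495e-03],
       [ 6.05877732e-05, -1.22062199e-03, -9.99999253e-01]]), 'contact_force': array([-0.40269014, -0.44721747,  0.37022197]), 'moment': array([-0.00140803,  0.01623761,  0.00048228]), 'gripper_force': 0.0, 'width': 1.0010486554119684}
{'fov_y': 49.83291192507633, 'cx': 323.1514267712309, 'cy': 243.2920767937353, 'view': array([[-9.99900747e-01,  1.23252960e-02,  6.82517217e-03,
         5.69967784e+02],
       [ 8.08758733e-03,  8.98806633e-01, -4.38270723e-01,
         8.55340394e+01],
       [-1.15363264e-02, -4.38172025e-01, -8.98817106e-01,
         8.39202777e+02],
       [ 0.00000000e+00,  0.00000000e+00,  0.00000000e+00,
         1.00000000e+00]])}
{'fov_y': 44.73737220183782, 'cx': 318.54791402818574, 'cy': 243.57506140374772, 'view': array([[ 4.55766110e-04, -9.99975838e-01,  6.93650868e-03,
        -1.07874627e+02],
       [-9.86464627e-01, -1.58699069e-03, -1.63966522e-01,
         5.49801983e+02],
       [ 1.63973568e-01, -6.76789007e-03, -9.86441516e-01,
         8.20382447e+02],
       [ 0.00000000e+00,  0.00000000e+00,  0.00000000e+00,
         1.00000000e+00]])}
```

View pics/scene.png

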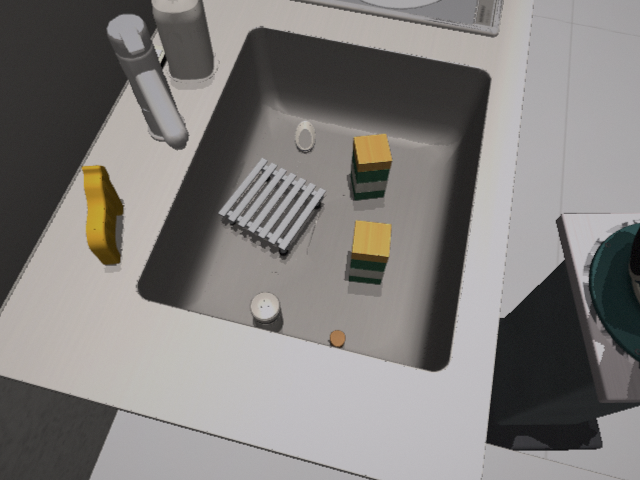

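View pics/top.png

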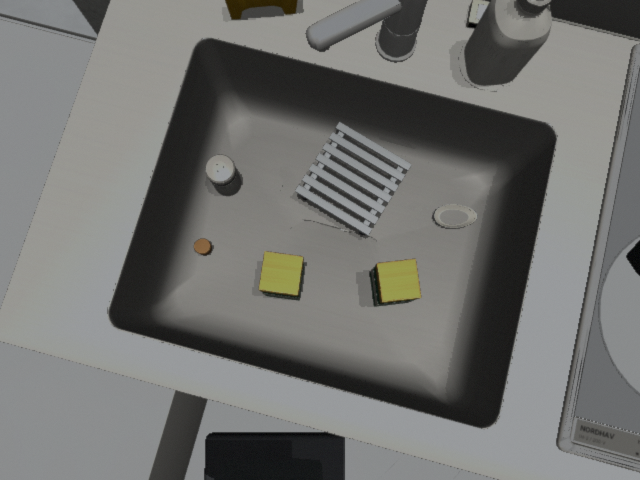

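The top view shows the yellow lids at (281,274) for the left caddy and (397,281) for the right one. The stand is at about (353,180), the pepper at (221,170), and the tap spout at the upper edge near (350,22). Next I'll measure them.

```bash
cat > h.py <<'E'
from station import manip
import numpy as np,cv2
def cloud(c,d):
    f=240/np.tan(np.radians(c["fov_y"]/2)); v,u=np.mgrid[:480,:640]
    P=np.stack([(u-c["cx"])/f*d,(v-c["cy"])/f*d,d],-1)
    V=c["view"]; W=(P-V[:3,3])@V[:3,:3]; W[d<=0]=np.nan
    return W
def rect(pts):
    (c,s,a)=cv2.minAreaRect(pts[:,:2].astype(np.float32)); return np.round(c,1),np.round(s,1),round(a,1)
E
python3 - <<'E'
from h import *
for n in("top","scene"):
    z=np.load(n+".npz");W=cloud(manip.calibration(n),z["d"]);hsv=cv2.cvtColor(z["p"],cv2.COLOR_RGB2HSV)
    m=((hsv[...,0]>15)&(hsv[...,0]<35)&(hsv[...,1]>120)&(hsv[...,2]>90)).astype(np.uint8)
    k,l,st,ce=cv2.connectedComponentsWithStats(m)
    for i in range(1,k):
        if st[i,4]<300: continue
        P=W[l==i];P=P[np.isfinite(P).all(1)];zt=np.percentile(P[:,2],85);T=P[abs(P[:,2]-zt)<6]
        print(n,"lid",ce[i].round(),st[i,4],len(T),zt.round(1),*rect(T))
    if n=="top":
        fl=W[290:340,300:360].reshape(-1,3);zf=np.nanmedian(fl[:,2]);print("floor",zf, np.nanmedian(W[200:260,240:300,2]))
        S=W[115:245,285:420].reshape(-1,3);S=S[np.isfinite(S).all(1)];S=S[(S[:,2]>zf+33)&(S[:,2]<zf+57)];print("stand",len(S),np.median(S[:,2]),*rect(S))
        Q=W[150:200,200:245].reshape(-1,3);Q=Q[Q[:,2]>zf+75];print("pepper",np.median(Q,0))
        for y in(60,0,20,-60,-100,110):  # profile along x
            pass
        for (u,v) in [(281,385),(281,360),(397,405),(397,385),(330,340),(150,250),(130,300),(530,250),(510,300),(350,15),(320,40),(380,8),(353,70),(353,90),(281,345),(340,440)]: print((u,v),W[v,u].round())
E
```

```text
top lid [280. 272.] 1384 1373 115.1 [498.5 -55.5] [53.4 52.7] 82.5
top lid [398. 280.] 1476 1469 115.0 [ 488.7 -215.1] [53.3 53.4] 6.9
floor 2.7297787274316443 1.3692411135206548
stand 5779 43.49224522599186 [ 662.5 -163.4] [152.  173.5] 70.1
pepper [652.45592525  35.66079207  85.98789317]
(281, 385) [355. -61. 177.]
(281, 360) [380. -54.  49.]
(397, 405) [ 331. -201.  175.]
(397, 385) [ 343. -223.   21.]
(330, 340) [ 409. -125.    1.]
(150, 250) [531. 125. 106.]
(130, 300) [461. 144. 122.]
(530, 250) [ 522. -376.  167.]
(510, 300) [ 460. -357.  136.]
(350, 15) [ 762. -140.  307.]
(320, 40) [ 735. -107.  303.]
(380, 8) [ 771. -173.  306.]
(353, 70) [ 760. -152.  178.]
(353, 90) [ 752. -155.  135.]
(281, 345) [401. -51.   6.]
(340, 440) [ 156. -168. -661.]
scene lid [372. 149.] 921 911 114.6 [ 489.9 -213.2] [53.1 54.8] 6.4
scene lid [ 95. 207.] 1548 392 266.3 [846.2 -58.9] [21.4 29.7] 5.9
scene lid [371. 238.] 1172 1167 114.8 [499.5 -52.8] [54.7 52.6] 82.2
```

Run:
```python
from h import *
for n in("top","scene"):
    z=np.load(n+".npz");W=cloud(manip.calibration(n),z["d"])
    m=((W[...,2]>37)&(W[...,2]<53)&(np.hypot(W[...,0]-662,W[...,1]+163)<105)).astype(np.uint8)
    k,l,st,ce=cv2.connectedComponentsWithStats(cv2.morphologyEx(m,cv2.MORPH_CLOSE,np.ones((7,7))))
    for i in range(1,k):
        if st[i,4]<1000: continue
        P=W[(l==i)&(m>0)];print(n,st[i],np.median(P[:,2]),*rect(P), P[:,:2].mean(0))
    sp=W[(W[...,2]>230)&(W[...,2]<400)&(W[...,0]>640)&(W[...,0]<900)&(abs(W[...,1]+120)<120)]
    print("spout",sp[np.argsort(sp[:,0])[:3]].round(),np.percentile(sp,[1,99],axis=0).round())
    pp=W[(W[...,2]>75)&(W[...,2]<95)&(np.hypot(W[...,0]-652,W[...,1]-36)<35)];print("pepper",pp.mean(0),rect(pp))
```

```text
top [ 295  110  118  125 7633] 43.47559686694383 [ 661.2 -162.8] [153.1 171.7] 70.8 [ 659.09236165 -161.57746262]
spout [[ 729. -104.  295.]
 [ 730. -104.  289.]
 [ 730. -105.  291.]] [[ 732. -227.  232.]
 [ 789.  -94.  310.]]
pepper [652.42697294  35.65194435  85.4931177 ] (array([653.6,  36.1]), array([42.5, 43.4]), 35.5)
scene [ 208  153  118   98 5713] 43.41877177326545 [ 662.7 -160.9] [150.6 172. ] 69.3 [ 659.84046866 -156.8423491 ]
spout [[ 730. -103.  291.]
 [ 730. -102.  295.]
 [ 731. -101.  298.]] [[ 736. -238.  233.]
 [ 900.   -6.  392.]]
pepper [653.85461587  41.24483468  85.38698667] (array([654.4,  39.8]), array([42.5, 42.4]), 23.2)
```

Run:
```python
from h import *
for n,px in(("top",[(340,123),(411,163),(368,236),(297,195)]),("scene",[(263,158),(325,190),(283,252),(220,214)])):
    c=manip.calibration(n);V=c["view"];f=240/np.tan(np.radians(c["fov_y"]/2));R=V[:3,:3];o=-R.T@V[:3,3]
    Q=[]
    for u,v in px:
        r=R.T@np.array([(u-c["cx"])/f,(v-c["cy"])/f,1]);Q.append((o+r*(45-o[2])/r[2])[:2])
    Q=np.array(Q);print(n,Q.round(),Q.mean(0).round(1),np.linalg.norm(Q-np.roll(Q,1,0),axis=1).round(),np.degrees(np.arctan2(*(Q[0]-Q[1])[::-1])))
    W=cloud(c,np.load(n+".npz")["d"]);m=(abs(W[...,2]-43.5)<4)&(np.hypot(W[...,0]-662,W[...,1]+163)<95);print(W[m][:,:2].mean(0))
```

```text
top [[ 738. -140.]
 [ 675. -248.]
 [ 562. -181.]
 [ 624.  -75.]] [ 649.7 -161. ] [132. 125. 131. 123.] 59.45574840795197
[ 655.06753194 -160.41717581]
scene [[ 672. -244.]
 [ 565. -178.]
 [ 633.  -64.]
 [ 738. -133.]] [ 652.1 -154.8] [129. 126. 133. 126.] -31.70896438320128
[ 656.35336349 -156.0889045 ]
```

Two views agree to a few mm. The left caddy is at (499,-54) with yaw -7.5°, the right at (489,-214) with yaw +6.9°, and the stand centre is at about (651,-158). The sink floor is near z=0, lid tops at 115 and the rim at about 177. I'll move over the left caddy.

```bash
python3 -m inch '[[[0,0,0.03,1,-3,0,8.54],[0,0,0.08,2.5,-8,0,8.54],[0,0,0.12,4,-13.5,0,8.54],[0,0,0.16,6,-19.5,0,8.54],[0,0,0.2,7.5,-25.5,0,8.54],[0,0,0.24,9.5,-31.5,0,8.54],[0,0,0.28,11.5,-37.5,0,8.54],[0,0,0.326,13,-43.5,0,8.54],[0,0,0.326,15,-49.5,0,8.54],[0,0,0.326,16.5,-54,0,8.54]]]'; python3 -m inch '[[[0,0,0,1.2,-4,0,8.54],[0,0,0,2.4,-8,0,8.54],[0,0,0,3.6,-12,0,8.54],[0,0,0,3.6,-12,0,8.54],[0,0,0,3.6,-12,0,8.54]]]'
python3 - <<'E'
from h import *
s=manip.read_state();p,d=manip.camera("wrist");cv2.imwrite("pics/w1.png",p[:,:,::-1]);np.savez("w1.npz",p=p,d=d,pos=s["ee_pos"],R=s["tcp_rot"])
print(s["ee_pos"],s["tcp_rot"],manip.calibration("wrist"))
E
```

```text
clock: 1.35
ee_pos: [462.9, 63.5, 245.3]
tcp_rot: [[-0.991, 0.131, 0.0], [0.131, 0.991, -0.0], [-0.0, -0.0, -1.0]]
contact_force: [0.2, 0.2, 0.8]
width: 0.999
gripper_force: 0.0
clock: 1.98
ee_pos: [498.6, -54.0, 245.0]
tcp_rot: [[-0.991, 0.131, -0.001], [0.131, 0.991, 0.0], [0.001, 0.0, -1.0]]
contact_force: [1.4, 0.6, 0.4]
width: 0.999
gripper_force: 0.0
[498.5532936  -53.97726238 245.02363037] [[-9.91401084e-01  1.30857092e-01 -5.58053907e-04]
 [ 1.30856932e-01  9.91401213e-01  3.13891973e-04]
 [ 5.94330311e-04  2.38167621e-04 -9.99999795e-01]] {'fov_y': 65.70646984690485, 'cx': 323.522383168791, 'cy': 241.84057826337803, 'mount': array([[-3.42114985e-04, -9.45939321e-01, -3.24343466e-01,
         8.38422856e+01],
       [ 9.99999707e-01, -5.45617113e-04,  5.36486208e-04,
        -3.43913502e-02],
       [-6.84450745e-04, -3.24343188e-01,  9.45939231e-01,
        -1.28391038e+02],
       [ 0.00000000e+00,  0.00000000e+00,  0.00000000e+00,
         1.00000000e+00]])}
```

View pics/w1.png

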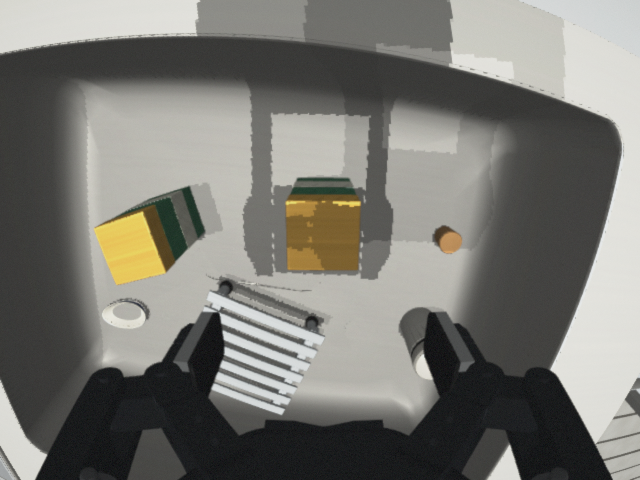

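The wrist view shows the left lid at columns 286–360, centred under the tool and square to it. The right caddy is at (135,245), the stand at (265,350), and the pepper (420,345) lies well clear. I'll refine the numbers from the wrist depth.

```bash
cat >> h.py <<'E'
def wcloud(d,pos,R):
    c=manip.calibration("wrist");f=240/np.tan(np.radians(c["fov_y"]/2));v,u=np.mgrid[:480,:640]
    x,y=u-c["cx"],v-c["cy"];r=np.hypot(x,y)+1e-9;t=r/f;k=np.tan(t)/r
    P=np.stack([x*k*d,y*k*d,d],-1);M=c["mount"];W=(P@M[:3,:3].T+M[:3,3])@R.T+pos;W[(d<=0)|(t>1.4)]=np.nan;return W
E
python3 - <<'E'
from h import *
z=np.load("w1.npz");W=wcloud(z["d"],z["pos"],z["R"])
for n,x,y,zz,r in(("L",499,-54,115,42),("R",489,-214,115,42),("pep",653,38,86,30)):
    P=W[(abs(W[...,2]-zz)<5)&(np.hypot(W[...,0]-x,W[...,1]-y)<r)];print(n,len(P),np.median(P[:,2]),*rect(P))
P=W[(abs(W[...,2]-45)<4)&(np.hypot(W[...,0]-651,W[...,1]+158)<105)];print("st",np.median(P[:,2]),*rect(P))
E
```

```text
L 5168 114.73201800156401 [498.8 -54.7] [54.5 54.1] 82.2
R 3479 114.60004950172015 [ 489.3 -214.2] [54.6 55. ] 6.2
pep 333 86.52450551066656 [657.   22.7] [38.5 14.8] 15.1
st 44.56589909232356 [ 666.  -160.5] [130.4 165.6] 63.7
```

```bash
python3 -m inch '[[[0,0,0,0,-0.05,-2,8.54],[0,0,0,0,-0.05,-5,8.54],[0,0,0,0,-0.05,-8,8.54],[0,0,0,0,-0.05,-11,8.54],[0,0,0,0,-0.05,-13.5,8.54],[0,0,0,0,-0.05,-15,8.54],[0,0,0,0,-0.05,-16,8.54],[0,0,0,0,-0.05,-16,8.54],[0,0,0,0,-0.05,-16,7],[0,0,0,0,-0.05,-16,6]]]'; python3 -m inch '[[[0,0,0,0,0,0,5.4],[0,0,0,0,0,0,5],[0,0,0,0,0,0,4.5],[0,0,0,0,0,0,4.5],[0,0,0,0,0,0,4.5],[0,0,0,0,0,0,4.5]]]'
```

```text
clock: 3.28
ee_pos: [499.1, -54.8, 86.0]
tcp_rot: [[-0.991, 0.13, 0.001], [0.13, 0.991, -0.0], [-0.001, -0.0, -1.0]]
contact_force: [0.8, 0.3, 0.2]
width: 0.702
gripper_force: 0.0
clock: 4.03
ee_pos: [499.1, -54.8, 86.0]
tcp_rot: [[-0.991, 0.13, 0.001], [0.13, 0.991, -0.0], [-0.001, -0.0, -1.0]]
contact_force: [-0.6, -1.2, 5.5]
width: 0.622
gripper_force: 63.5
```

```bash
python3 -m inch '[[[0,0,0,0,0,0.5,4.5],[0,0,0,0,0,1.5,4.5],[0,0,0,0,0,3,4.5],[0,0,0,0,0,4.5,4.5],[0,0,0,0,0,5.5,4.5],[0,0,0,0,0,6,4.5],[0,0,0,0,0,6,4.5],[0,0,0,0,0,6,4.5]]]'; for i in 1 2 3; do python3 -m inch '[[[0,0,0,0,0,0,4.5],[0,0,0,0,0,0,4.5]]]' | grep -E 'force|ee_pos'; done; python3 -c "
from station import manip
s=manip.read_state();print(s['contact_force'],s['moment'],s['joint_torque'])"
```

```text
clock: 5.03
ee_pos: [498.6, -54.7, 144.8]
tcp_rot: [[-0.991, 0.13, -0.001], [0.13, 0.991, 0.0], [0.001, 0.0, -1.0]]
contact_force: [-0.2, 0.3, -2.0]
width: 0.625
gripper_force: 63.1
ee_pos: [498.6, -54.7, 145.0]
contact_force: [-0.0, -0.4, -2.1]
gripper_force: 63.1
ee_pos: [498.7, -54.7, 145.3]
contact_force: [-0.5, 0.2, -1.4]
gripper_force: 63.1
ee_pos: [498.7, -54.7, 145.3]
contact_force: [-0.1, 0.2, -1.7]
gripper_force: 63.1
[-0.12297307  0.17719683 -1.67689102] [ 0.01578292  0.03719799 -0.00514148] [-3.26932553e-03 -4.31703866e+01 -6.24036527e+01 -5.82950397e-04
 -6.46343833e-04  2.19032455e-05]
```

The force reads about 1.8 N down, so the left caddy looks empty. I'll lower it, check contact, then release.

```bash
python3 -m inch '[[[0,0,0,0,0,-1,4.5],[0,0,0,0,0,-2.5,4.5],[0,0,0,0,0,-4,4.5],[0,0,0,0,0,-5,4.5],[0,0,0,0,0,-5.6,4.5],[0,0,0,0,0,-5.9,4.5],[0,0,0,0,0,-6,4.5],[0,0,0,0,0,-6,4.5],[0,0,0,0,0,-6,4.5]]]'
```

```text
clock: 6.9
ee_pos: [499.2, -54.8, 86.0]
tcp_rot: [[-0.991, 0.13, 0.001], [0.13, 0.991, -0.0], [-0.001, -0.0, -1.0]]
contact_force: [0.5, -1.2, 5.9]
width: 0.626
gripper_force: 63.6
```

```bash
python3 -m inch '[[[0,0,0,0,0,0,5.4],[0,0,0,0,0,0,6.5],[0,0,0,0,0,0,8.54],[0,0,0,0,0,0,8.54],[0,0,0,0,0,0,8.54],[0,0,0,0,0,2,8.54],[0,0,0,0,0,5,8.54],[0,0,0,0,0,9,8.54],[0,0,0,0,0,12,8.54],[0,0,0,0,0,12,8.54]]]'; python3 -m inch '[[[0,0,0.05,-0.2,-3,0,8.54],[0,0,0.1,-0.4,-7,0,8.54],[0,0,0.18,-0.7,-11,0,8.54],[0,0,0.246,-1,-15,0,8.54],[0,0,0.246,-1,-15.9,0,8.54],[0,0,0.246,-1,-15.9,0,8.54],[0,0,0.246,-1,-15.9,0,8.54]]]'
python3 - <<'E'
from h import *
s=manip.read_state();p,d=manip.camera("wrist");cv2.imwrite("pics/w2.png",p[:,:,::-1]);W=wcloud(d,s["ee_pos"],s["tcp_rot"])
print(s["ee_pos"],s["contact_force"],s["moment"])
for n,x,y,zz,r in(("L",499,-54,115,42),("R",489,-214,115,42)):
    P=W[(abs(W[...,2]-zz)<5)&(np.hypot(W[...,0]-x,W[...,1]-y)<r)];print(n,len(P),np.median(P[:,2]),*rect(P))
E
```

```text
clock: 8.15
ee_pos: [499.6, -54.8, 209.3]
tcp_rot: [[-0.991, 0.13, 0.005], [0.13, 0.991, -0.001], [-0.005, -0.0, -1.0]]
contact_force: [-0.5, -0.4, 0.0]
width: 1.001
gripper_force: 0.0
clock: 9.02
ee_pos: [488.8, -212.8, 205.3]
tcp_rot: [[-0.993, -0.115, -0.0], [-0.115, 0.993, 0.0], [-0.0, 0.0, -1.0]]
contact_force: [-0.8, 0.1, -0.3]
width: 1.001
gripper_force: 0.0
[ 488.82154935 -212.81286383  205.32364953] [-0.84014483  0.12117778 -0.33408313] [-0.01987458 -0.00353423  0.02497633]
L 4036 114.83170058964129 [499.  -55.1] [56.4 54.9] 82.6
R 6829 114.7530022002002 [ 488.8 -214.9] [54.3 54.6] 6.5
```

View pics/w2.png

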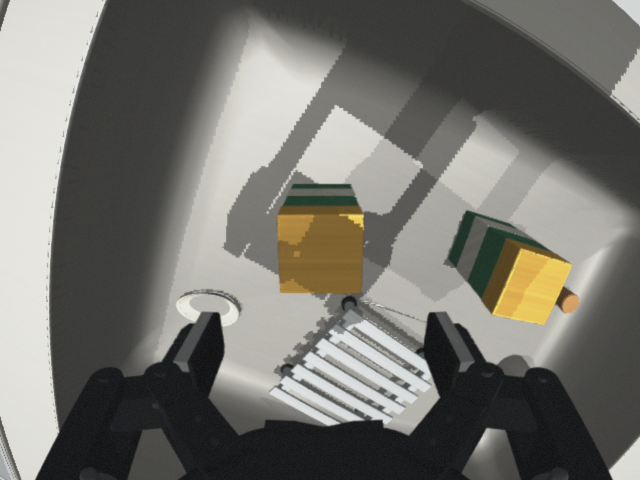

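The left caddy stands upright where it was, with its lid at (530,285). The right lid is centred at (320,253), square to the tool. I'll descend, grip and lift.

```bash
python3 -m inch '[[[0,0,0,0,-0.2,-2,8.54],[0,0,0,0,-0.2,-5,8.54],[0,0,0,0,-0.2,-8,8.54],[0,0,0,0,-0.2,-10,8.54],[0,0,0,0,-0.2,-11.5,8.54],[0,0,0,0,-0.2,-12,8.54],[0,0,0,0,-0.2,-12,8.54],[0,0,0,0,-0.2,-12,7],[0,0,0,0,-0.2,-12,6],[0,0,0,0,-0.2,-12,5.4]]]'; python3 -m inch '[[[0,0,0,0,0,0,5],[0,0,0,0,0,0,4.5],[0,0,0,0,0,0,4.5],[0,0,0,0,0,0,4.5],[0,0,0,0,0,0,4.5]]]'; python3 -m inch '[[[0,0,0,0,0,0.5,4.5],[0,0,0,0,0,1.5,4.5],[0,0,0,0,0,3,4.5],[0,0,0,0,0,4.5,4.5],[0,0,0,0,0,5.5,4.5],[0,0,0,0,0,6,4.5],[0,0,0,0,0,6,4.5],[0,0,0,0,0,6,4.5]]]';  for i in 1 2 3; do python3 -m inch '[[[0,0,0,0,0,0,4.5],[0,0,0,0,0,0,4.5]]]' | grep -E 'force|ee_pos'; done
```

```text
clock: 10.32
ee_pos: [488.9, -215.7, 85.7]
tcp_rot: [[-0.993, -0.115, 0.001], [-0.115, 0.993, 0.0], [-0.001, -0.0, -1.0]]
contact_force: [-0.8, 1.4, 3.0]
width: 0.635
gripper_force: 2.5
clock: 10.95
ee_pos: [489.0, -215.6, 85.9]
tcp_rot: [[-0.993, -0.115, 0.001], [-0.115, 0.993, 0.0], [-0.001, 0.0, -1.0]]
contact_force: [-1.1, 3.2, 5.9]
width: 0.626
gripper_force: 63.2
clock: 11.95
ee_pos: [488.5, -215.6, 144.7]
tcp_rot: [[-0.993, -0.115, -0.001], [-0.115, 0.993, 0.0], [0.001, 0.0, -1.0]]
contact_force: [0.3, -0.5, -4.0]
width: 0.626
gripper_force: 63.7
ee_pos: [488.7, -215.7, 145.0]
contact_force: [0.1, -0.4, -3.7]
gripper_force: 63.7
ee_pos: [488.7, -215.7, 145.3]
contact_force: [-0.4, 0.2, -4.0]
gripper_force: 63.7
ee_pos: [488.7, -215.7, 145.3]
contact_force: [0.7, 0.1, -4.0]
gripper_force: 63.7
```

The right caddy weighs about 4.0 N, so it is the full one. I'll set it down the same way and release it, and refine the stand centre from the saved pictures.

```bash
python3 -m inch '[[[0,0,0,0,0,-1,4.5],[0,0,0,0,0,-2.5,4.5],[0,0,0,0,0,-4,4.5],[0,0,0,0,0,-5,4.5],[0,0,0,0,0,-5.6,4.5],[0,0,0,0,0,-5.9,4.5],[0,0,0,0,0,-6,4.5],[0,0,0,0,0,-6,4.5],[0,0,0,0,0,-6,4.5],[0,0,0,0,0,-6,5.4]]]';python3 -m inch '[[[0,0,0,0,0,0,6.2],[0,0,0,0,0,0,6.5],[0,0,0,0,0,0,6.5],[0,0,0,0,0,0,6.5],[0,0,0,0,0,0,5.5],[0,0,0,0,0,0,5],[0,0,0,0,0,0,4.5],[0,0,0,0,0,0,4.5],[0,0,0,0,0,0,4.5]]]'
python3 - <<'E'
from h import *
for n in("top","scene","w1"):
    z=np.load(n+".npz");W=wcloud(z["d"],z["pos"],z["R"]) if n=="w1" else cloud(manip.calibration(n),z["d"])
    g=z["p"].mean(-1)
    m=(abs(W[...,2]-44)<7)&(np.hypot(W[...,0]-651,W[...,1]+158)<97)&(g>120)
    k,l,st,ce=cv2.connectedComponentsWithStats(m.astype(np.uint8))
    ok=np.isin(l,[i for i in range(1,k) if st[i,4]>120])
    P=W[ok]
    # square-fit: centre = mid of 1..99 percentile extents along the stand's axes
    for a in np.radians([58,59.5,61]):
        e=np.array([[np.cos(a),np.sin(a)],[-np.sin(a),np.cos(a)]]);q=P[:,:2]@e.T;lo,hi=np.percentile(q,[.5,99.5],axis=0);print(n,len(P),round(np.degrees(a),1),(e.T@((lo+hi)/2)).round(1),(hi-lo).round(1))
E
```

```text
clock: 13.95
ee_pos: [489.0, -215.8, 85.7]
tcp_rot: [[-0.993, -0.115, 0.001], [-0.115, 0.993, -0.0], [-0.001, -0.0, -1.0]]
contact_force: [-0.2, 2.4, 3.4]
width: 0.632
gripper_force: 3.7
clock: 15.08
ee_pos: [488.8, -215.7, 85.5]
tcp_rot: [[-0.993, -0.115, 0.0], [-0.115, 0.993, 0.0], [-0.0, -0.0, -1.0]]
contact_force: [-0.4, 2.7, 4.7]
width: 0.626
gripper_force: 64.5
top 4380 58.0 [ 652.8 -159.9] [128.  128.2]
top 4380 59.5 [ 652.7 -159.8] [128.3 128.6]
top 4380 61.0 [ 652.5 -159.7] [129.8 129.8]
scene 3424 58.0 [ 652.9 -157.5] [128.  128.4]
scene 3424 59.5 [ 652.9 -157.5] [128.4 128.8]
scene 3424 61.0 [ 652.9 -157.7] [129.8 130.5]
w1 5807 58.0 [ 652.8 -158.5] [127.6 128.9]
w1 5807 59.5 [ 653.3 -157.8] [126.6 129.9]
w1 5807 61.0 [ 653.7 -156.7] [126.1 131.9]
```

Stand centre is (653,-158.5). From the grasp that means +16.4 cm in x and +5.7 cm in y.

```bash
python3 -m inch '[[[0,0,0,0,0,0.5,4.5],[0,0,0,0,0,1.5,4.5],[0,0,0,0,0,3,4.5],[0,0,0,0,0,4.8,4.5],[0,0,0,0,0,6.3,4.5],[0,0,0,0,0,7.3,4.5],[0,0,0,0,0,7.5,4.5],[0,0,0,0,0,7.5,4.5]]]'; python3 -m inch '[[[0,0,0,1,0.3,0,4.5],[0,0,0,3,1,0,4.5],[0,0,0,5.5,1.9,0,4.5],[0,0,0,8,2.8,0,4.5],[0,0,0,10.5,3.6,0,4.5],[0,0,0,13,4.5,0,4.5],[0,0,0,15,5.2,0,4.5],[0,0,0,16.1,5.6,0,4.5],[0,0,0,16.4,5.7,0,4.5],[0,0,0,16.4,5.7,0,4.5]]]'; python3 -m inch '[[[0,0,0,0,0,-0.5,4.5],[0,0,0,0,0,-1,4.5],[0,0,0,0,0,-1.5,4.5],[0,0,0,0,0,-2,4.5],[0,0,0,0,0,-2.4,4.5],[0,0,0,0,0,-2.4,4.5],[0,0,0,0,0,-2.4,4.5]]]'
python3 - <<'E'
from h import *
p,d=manip.camera("scene");cv2.imwrite("pics/s2.png",p[:,:,::-1])
E
```

```text
clock: 16.08
ee_pos: [488.6, -215.6, 159.9]
tcp_rot: [[-0.993, -0.115, -0.0], [-0.115, 0.993, 0.0], [0.0, 0.0, -1.0]]
contact_force: [0.8, -0.1, -4.2]
width: 0.623
gripper_force: 63.8
clock: 17.32
ee_pos: [652.6, -158.7, 160.1]
tcp_rot: [[-0.993, -0.115, -0.0], [-0.115, 0.993, 0.0], [0.0, 0.0, -1.0]]
contact_force: [0.6, 0.3, -3.7]
width: 0.622
gripper_force: 64.2
clock: 18.2
ee_pos: [652.8, -158.7, 136.5]
tcp_rot: [[-0.993, -0.115, 0.0], [-0.115, 0.993, -0.0], [-0.0, -0.0, -1.0]]
contact_force: [-0.1, -0.2, -4.0]
width: 0.629
gripper_force: 64.2
```

View pics/s2.png

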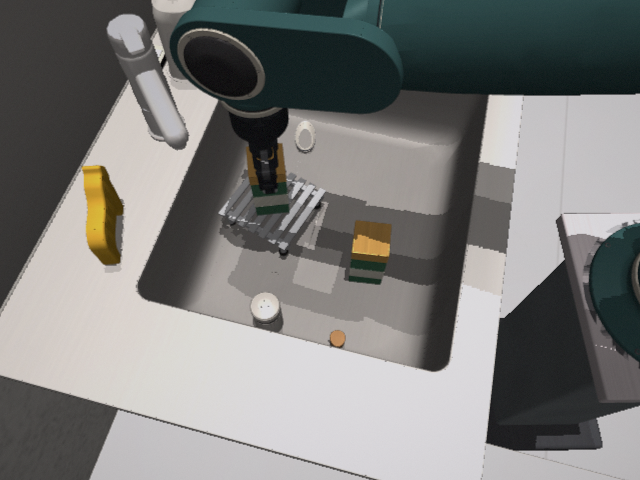

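The full caddy hangs just over the middle of the stand at (270,195). The empty one stands at (370,250), and the tap and pepper are clear. I'll lower the last 5–6 mm.

```bash
python3 -m inch '[[[0,0,0,0,0,-0.2,4.5],[0,0,0,0,0,-0.4,4.5],[0,0,0,0,0,-0.55,4.5],[0,0,0,0,0,-0.55,4.5],[0,0,0,0,0,-0.55,4.5]]]'
```

```text
clock: 18.88
ee_pos: [652.7, -158.7, 130.8]
tcp_rot: [[-0.993, -0.115, -0.0], [-0.115, 0.993, 0.0], [0.0, 0.0, -1.0]]
contact_force: [0.1, 0.1, -4.9]
width: 0.628
gripper_force: 64.4
```

```bash
python3 -m inch '[[[0,0,0,0,0,-0.05,4.5],[0,0,0,0,0,-0.1,4.5],[0,0,0,0,0,-0.1,4.5],[0,0,0,0,0,-0.1,4.5]]]'
```

```text
clock: 19.38
ee_pos: [652.9, -158.7, 130.5]
tcp_rot: [[-0.993, -0.115, 0.001], [-0.115, 0.993, -0.0], [-0.001, -0.0, -1.0]]
contact_force: [-2.1, 1.3, 4.6]
width: 0.626
gripper_force: 65.1
```

Contact at the expected height. I'll release, rise straight up, then back away.

```bash
python3 -m inch '[[[0,0,0,0,0,0,5.4],[0,0,0,0,0,0,6.5],[0,0,0,0,0,0,8.54],[0,0,0,0,0,0,8.54],[0,0,0,0,0,0,8.54],[0,0,0,0,0,2,8.54],[0,0,0,0,0,4,8.54],[0,0,0,0,0,6.5,8.54],[0,0,0,0,0,9,8.54],[0,0,0,0,0,9,8.54]]]'; python3 -m inch '[[[0,0,0,-2,0,0.5,8.54],[0,0,0,-5,0,1,8.54],[0,0,0,-9,0,2,8.54],[0,0,0,-13,0,3,8.54],[0,0,0,-17,0,3,8.54],[0,0,0,-19,0,3,8.54],[0,0,0,-19,0,3,8.54],[0,0,0,-19,0,3,8.54]]]'
python3 - <<'E'
from h import *
p,d=manip.camera("scene");cv2.imwrite("pics/s3.png",p[:,:,::-1]);W=cloud(manip.calibration("scene"),d)
s=manip.read_state();p,d=manip.camera("wrist");V=wcloud(d,s["ee_pos"],s["tcp_rot"]);print(s["contact_force"])
for C in(W,V):
  for n,x,y,zz in(("L",499,-54,115),("R",653,-158,160),("pep",654,38,86)):
    P=C[(abs(C[...,2]-zz)<5)&(np.hypot(C[...,0]-x,C[...,1]-y)<45)]
    if len(P)>50: print(n,len(P),np.median(P[:,2]),np.ptp(P[:,2]),*rect(P))
E
```

```text
clock: 20.62
ee_pos: [653.5, -158.9, 223.8]
tcp_rot: [[-0.993, -0.115, 0.005], [-0.115, 0.993, -0.001], [-0.005, -0.002, -1.0]]
contact_force: [0.1, 0.5, -0.8]
width: 1.001
gripper_force: 0.0
clock: 21.62
ee_pos: [463.2, -158.7, 249.8]
tcp_rot: [[-0.993, -0.115, 0.0], [-0.115, 0.993, 0.0], [-0.0, 0.0, -1.0]]
contact_force: [0.0, -0.5, 0.5]
width: 0.998
gripper_force: 0.0
[0.29432833 0.17242787 0.09901395]
L 1243 113.64267673165072 7.020388879860434 [499.1 -52.7] [54.8 53.9] 82.2
R 1159 158.6392379788982 7.315700985721577 [ 653.5 -155.9] [54.2 55.2] 5.9
pep 684 86.00418058227893 9.064375341946345 [654.5  39.1] [42.4 42.1] 16.1
L 3622 114.81039960225243 7.056894136872899 [499.1 -55.1] [54.9 54.8] 82.2
```

View pics/s3.png

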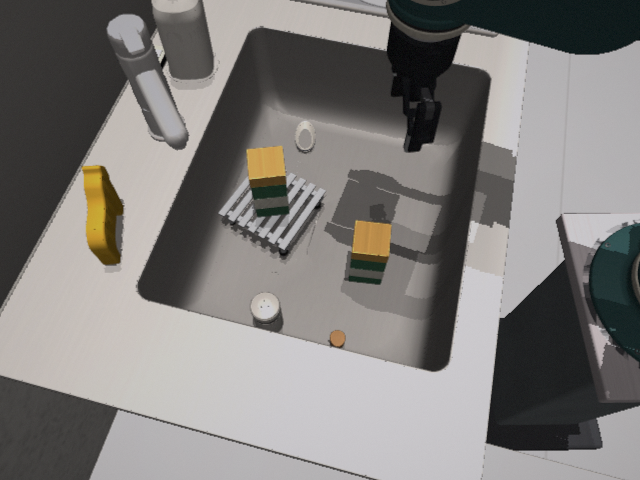

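The full caddy stands upright in the middle of the stand (lid at (267,165), 2–3 mm off centre). The empty one is upright at (370,250) and the pepper at (265,307) has not moved. I'll hand it in.

```bash
python3 -c "
from station import manip
print(manip.close_job())"
```

```text
the job is handed in; nothing more can be done
None
```

Handed in after about 22 s: the right caddy was the full one (about 4.0 N against 1.8 N) and stands upright on the middle of the draining stand, the empty left one stands upright on the sink floor, and the pepper shaker was not disturbed.

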